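# Still the drain hook and hang up the round rinse basket

### The job

The empty drain hook over the drip tray has been knocked and is swinging from side to side. Before you move any basket, steady the hook with the gripper so that it hangs still on its own; then hang the round rinse basket on it by the bail and leave it hanging quietly. Leave the square carrier where it stands.

Things in the scene. Friction and masses are not known exactly. Their poses are not given: they have to be found in the camera images.
- hanger: Hook of 10 mm steel bar, 150 g: rod 170 mm straight down from a pin, then a level bar 140 mm along its own -x (towards the robot within 25 deg), tip turned up 23 mm. Origin on the pin, 335 mm up; z up along the rod. Swings freely about x (bar sweeps sideways, along y), up to 0.5 rad, period about 0.8 s, almost undamped. At rest the rod is upright, the bar 165 mm up.
- hook_seat (a point): Middle of the hanging place: on the centre line of the level bar, 100 mm from the rod, 40 mm from the tip; swings with the hook, same axes. At rest it is 100 mm along -x and 170 mm below the pin. Nothing stands above the bar; the pin's thin arm (347 mm up) and its post are on the rod's far side (+x). Below lies a fixed white drip tray, 160 x 200 mm, 10 mm high.
- basket: ROUND steel basket, 68 mm across, 48 mm high, vials inside, 160 g. Origin: centre of underside, z up. Rigid upright bail: straps at y = +-34 mm and a flat crossbar along y, 12 mm wide, underside 118 mm up; opening 64 mm wide, 48 to 118 mm up, seen through along x. On its middle a square tab, 20 x 20 mm, 124 to 154 mm up: grip it from above. Half turn about z is the same.
- square: Bystander, must stay: SQUARE steel carrier, 66 x 72 mm, 48 mm high, with the same bail and tab (top 154 mm up). Origin: centre of the underside, z up.

How it is judged:
On the way:
1. the hook hangs still (within 0.1 rad of upright, under 0.5 rad/s) with nothing touching it, for half a second, while the round basket still stands where it was (within 30 mm) (angle between hanger's own z axis and vertical below 0.1 rad and angular speed of hanger below 0.5 rad/s and contact force between hanger and anything else below 0.1 N and distance of basket from where it was at the start of the episode below 0.03 m), for 0.5 s.
At the end, for the whole second after the job is handed in: The round basket hangs on the hook's level bar by its bail, its crossbar resting on the bar, foot over 30 mm up and within 90 mm of the seat; basket within 0.35 rad of upright, hanger within 0.15 rad, slower than 0.15 m/s. The square carrier is within 30 mm of where it stood (z of hook_seat in the frame of basket between 0.1 and 0.125 m and horizontal distance between hook_seat and basket below 0.09 m and contact force between basket and hanger above 0.3 N and height (world z) of basket above 0.03 m and angle between basket's own z axis and vertical below 0.35 rad and angle between hanger's own z axis and vertical below 0.15 rad and linear speed of basket below 0.15 m/s and distance of square from where it was at the start of the episode below 0.03 m); the robot touches nothing.
It fails at once if the square carrier is moved more than 50 mm or tipped over (distance of square from where it was at the start of the episode above 0.05 m or angle between square's own z axis and vertical above 0.5 rad).
It also fails if it takes over 69 s, if anything falls off the work surface, if the arm or the gripper's body presses on something with over 40 N, if the wrist force passes 120 N, or if a joint passes its speed limit or range.

### The arm

A 6-joint arm with a two-finger parallel gripper is mounted at the origin on the work surface. World frame = base frame: x ahead of the robot, y to its left, z up, the work surface at z = 0. Lengths are in m, angles in rad, forces in N, time in s.
With the tool pointing down it reaches from about 0.225 to 0.875 m from the base axis. Payload 3.4 kg.
Tool frame: the origin (TCP) lies at the very end of the fingers, on their centre line; the grasp point (between the pads) lies 19 mm behind it; z points along the fingers, y is the direction in which the jaws open and shut (so a half turn about z gives the same grasp; the last joint's range is limited). The gripper opens to 85 mm and grips with 20 to 120 N. Pads are 22 mm wide; open, the fingers measure 114 mm over their backs; the gripper's body (76 mm by 85 mm) begins 54 mm behind the grasp point. The pads swing forward as they close: fully open they stand 13 mm farther back than shut.
Start: joints at [-1.412, 0.276, 1.505, -0, 1.361, -0.121], TCP at [0.159, -0.553, 0.231] pointing down, gripper open.
Joint ranges: [-2.89, 2.89], [-0.75, 2.08], [0.22, 2.7], [-1.18, 4.32], [0.11, 2.71], [-2.7, 2.7]. Speed limits (rad/s): [2.57, 2.57, 3.14, 3.14, 3.14, 3.14].

### API

Orientations are given as a unit quaternion [w, x, y, z].
In Python, from rig import manip, viewer, job gives the robot as it stands.
- The arm moves only by the shell command python3 -m crank 'ROWS' [OPENING] [FORCE]. ROWS is JSON, a list of rows, each a list of 6 numbers: the shift along the tool's x, y, z in m, then the turn, a rotation vector about the tool's x, y, z in degrees. In form: [[dx, dy, dz, rx, ry, rz], ...]. A call has 1 to 20 rows; each row is the pose to reach, as a shift and turn from the pose measured when the call began, along the tool's axes at that moment; what a row does not reach only later rows make up. A row lasts 1/8 s, in which the tool goes at most 62.5 mm and 10.7 degrees, less where a joint would pass 70% of its speed; a pose out of reach is approached as far as the arm can. A call with a gripper value outside its range is refused whole. OPENING is the opening, from 0 (shut) to 1 (fully open), set as the call begins (- or left out, the last holds). The fingers move at their own pace and stop on an object; FORCE is the grip in N (left out, the last holds). Time passes only in rows, so rows that repeat a pose let the fingers close. It gives the time, the measured TCP pose, the force and the opening at its end, in the units of the state.
- manip.get_state(): the state, without advancing time (a new reading comes with each control period).
- viewer.get_image(name): name is "scene" or "top"; returns a dict with "frame" (480x640x3 uint8, blue, green, red), "range_z" (480x640 float32, m along the optical axis (not along the pixel's ray), 0 where there is no reading), "intrinsics" (3x3 intrinsics, pixels), "world_from_camera" (4x4, takes a point from camera to world coordinates). Camera axes: x right, y up, looking along -z (the intrinsics and any distortion apply to the point x, -y, -z); pixel columns grow to the right and rows downward; lengths in m; the calibration is good to about 2 mm. A picture is of the moment at which its call begins.
- job.sign_off(): hands the job in, once; it reports no verdict.
The state is a dict: "clock": time; "qpos": joint angles; "qd": joint speeds; "effort": joint torques, N m; "position": TCP position; "ee_rot": TCP orientation; "contact_force": force on the tool from outside, world axes, zero at the start; "moment": the same for the moment, N m; "width": finger opening in m.
Only numpy, scipy, OpenCV 4.12 (cv2) and the standard library are available. Lean on these libraries where they do the work, as an engineer would, in place of code of your own. Each camera call takes 0.05 s, during which the arm holds its last target. There are 200 camera calls.

## Working session

There is one attempt and no reset: what is moved stays moved. The work goes in short steps, Python scripts to look and compute and a shell command to move; the robot and the scene stay as the last step left them, time stands still between calls to the robot, and variables do not carry over. Pictures are saved under pics/ and viewed, about 8 in all and at most 12, crops included, and the job is handed in when it is done.

```bash
mkdir -p pics; ls; cat > h.py <<'E'
import numpy as np, cv2
from rig import manip, viewer, job
def grab(n,save=None):
    d=viewer.get_image(n)
    if save: cv2.imwrite('pics/'+save,d['frame'])
    return d
def cloud(d):
    K=d['intrinsics'];T=d['world_from_camera'];z=d['range_z']
    v,u=np.mgrid[:z.shape[0],:z.shape[1]]
    p=np.stack([(u-K[0,2])/K[0,0]*z,-(v-K[1,2])/K[1,1]*z,-z],-1)
    P=p@T[:3,:3].T+T[:3,3]; P[z==0]=np.nan
    return P
E
python3 - <<'E'
from h import *
a=grab('scene','s0.png');b=grab('top','t0.png')
np.savez('m0.npz',s=cloud(a),t=cloud(b),sf=a['frame'],tf=b['frame'])
for d in(a,b):print(d['intrinsics'].round(1).tolist(),d['world_from_camera'].round(3).tolist())
s=manip.get_state();print(s)
cv2.imwrite('pics/both.png',cv2.resize(np.hstack([a['frame'],b['frame']]),(800,300)))
E
```

```text
pics
[[464.8, 0.0, 317.2], [0.0, 464.8, 241.6], [0.0, 0.0, 1.0]] [[-0.909, -0.251, 0.333, 0.816], [0.417, -0.575, 0.704, 0.557], [0.015, 0.779, 0.627, 0.769], [0.0, 0.0, 0.0, 1.0]]
[[438.0, 0.0, 326.0], [0.0, 438.0, 232.3], [0.0, 0.0, 1.0]] [[-0.029, 0.983, -0.18, 0.358], [-0.999, -0.032, -0.013, -0.038], [-0.018, 0.179, 0.984, 1.097], [0.0, 0.0, 0.0, 1.0]]
{'clock': 0.1, 'qpos': array([-1.41202720e+00,  2.76551824e-01,  1.50600257e+00,  3.13779447e-06,
        1.36071921e+00, -1.20992225e-01]), 'qd': array([-0.00049815, -0.00309718, -0.00453222, -0.00023572, -0.00039445,
        0.00062219]), 'effort': array([ 1.16611514e-03, -4.17700195e+01, -2.46405745e+01, -2.27579776e-04,
        5.82730121e-03,  1.46609850e-06]), 'position': array([ 0.15869745, -0.55217406,  0.23051635]), 'ee_rot': array([-8.40356763e-04,  9.90232336e-01,  1.39424581e-01, -1.43405211e-05]), 'contact_force': array([-0.63524572,  0.79751212, -0.87070926]), 'moment': array([ 0.00296751,  0.03964454, -0.02095909]), 'width': 0.08503261675360589}
```

View pics/s0.png

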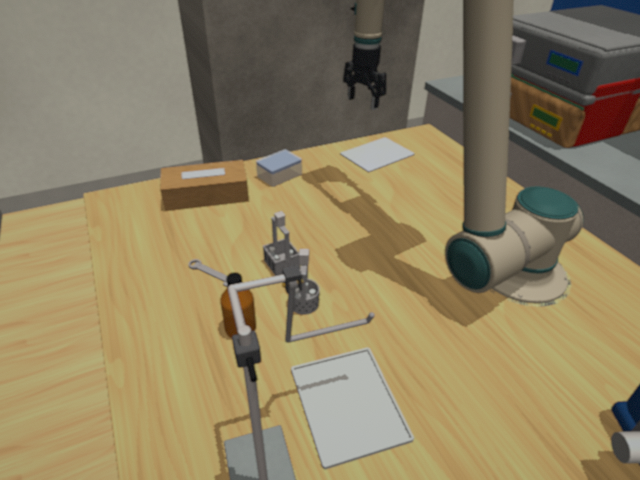

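View pics/t0.png

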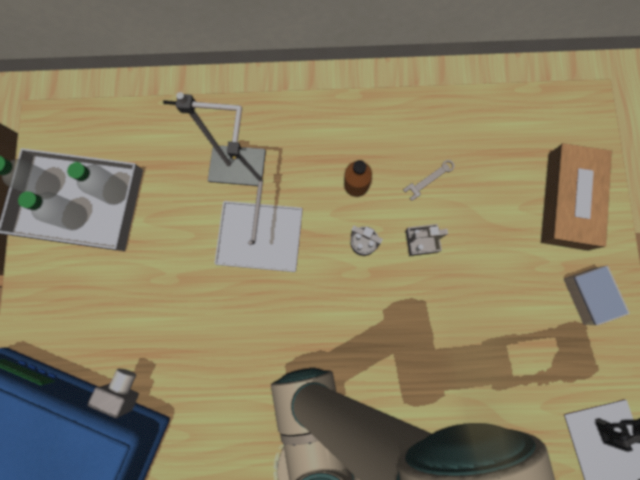

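The scene view shows the hook's bar from (290,340) to (370,318), with the round basket at (303,295) and the square one at (283,255). In the top view the round basket is at (365,240), the square at (425,238), the bar runs (262,180)→(252,242), the pin block is at (233,148), and the tray is centred on (260,237).

```bash
python3 - <<'E'
from h import *
m=np.load('m0.npz');t=m['t'];s=m['s']
def rep(P,u0,u1,v0,v1,zl,zh,nm):
    q=P[v0:v1,u0:u1].reshape(-1,3);q=q[(q[:,2]>zl)&(q[:,2]<zh)]
    if len(q)<5:print(nm,len(q),q.round(3).tolist());return
    r=cv2.minAreaRect((q[:,:2]*1000).astype(np.float32))
    print(nm,len(q),'mean',q.mean(0).round(3),'rect',np.round(r[0]+r[1]+(r[2],),1), 'z',q[:,2].min().round(3),q[:,2].max().round(3))
for n,(u0,u1) in dict(round=(340,390),square=(395,455)).items():
    for zl,zh in((.11,.135),(.14,.17),(.02,.06)): rep(t,u0,u1,215,262,zl,zh,n+' t %.2f'%zl)
for n,(u0,u1,v0,v1) in dict(round=(288,322,245,315),square=(262,298,208,272)).items():
    for zl,zh in((.105,.135),(.14,.17),(.02,.06)): rep(s,u0,u1,v0,v1,zl,zh,n+' s %.2f'%zl)
rep(t,210,305,200,275,.004,.03,'tray')
rep(t,240,275,165,250,.14,.25,'bar t')
rep(s,280,380,310,345,.14,.25,'bar s')
rep(t,150,275,90,200,.3,.5,'arm t')
rep(s,225,305,230,300,.3,.5,'arm s')
for (u,v) in [(233,148),(240,155),(262,180),(258,210),(252,242),(186,103),(237,108)]: print(u,v,np.round(t[v-1:v+2,u-1:u+2].reshape(-1,3)[::2],3).tolist())
for (u,v) in [(290,275),(289,300),(290,338),(330,330),(370,318),(233,290),(246,350)]: print('s',u,v,np.round(s[v-1:v+2,u-1:u+2].reshape(-1,3)[::2],3).tolist())
a=cv2.resize(m['tf'][90:270,150:460],None,fx=2.58,fy=2.58,interpolation=2);cv2.imwrite('pics/c1.png',a)
E
```

```text
round t 0.11 139 mean [ 0.528 -0.118  0.124] rect [ 526.7 -116.4   71.5   16.4   63.8] z 0.113 0.134
round t 0.14 90 mean [ 0.528 -0.117  0.153] rect [ 528.6 -117.4   19.5   20.3   61.8] z 0.142 0.158
round t 0.02 217 mean [ 0.522 -0.113  0.042] rect [ 527.4 -116.9   65.5   65.7   87.9] z 0.02 0.052
square t 0.11 134 mean [ 0.525 -0.258  0.124] rect [ 525.2 -262.2   17.3   72.3    2.8] z 0.111 0.135
square t 0.14 100 mean [ 0.526 -0.261  0.153] rect [ 526.4 -262.5   19.4   21.1    4.2] z 0.14 0.158
square t 0.02 348 mean [ 0.523 -0.257  0.04 ] rect [ 526.1 -262.5   67.    73.7    4.7] z 0.02 0.059
round s 0.10 112 mean [ 0.536 -0.097  0.124] rect [ 534.6 -103.6   48.1   19.1   59.8] z 0.106 0.135
round s 0.14 115 mean [ 0.53  -0.111  0.151] rect [ 528.6 -113.7   21.2   20.5   65.5] z 0.14 0.157
round s 0.02 680 mean [ 0.519 -0.139  0.038] rect [ 506.9 -175.1  202.9   58.4   74. ] z 0.02 0.06
square s 0.10 143 mean [ 0.527 -0.246  0.122] rect [ 527.5 -257.7   18.6   73.8   12.9] z 0.105 0.134
square s 0.14 98 mean [ 0.528 -0.255  0.15 ] rect [ 527.  -257.3   20.5   20.6   15.1] z 0.14
[... 1557 characters left out ...]
3, 0.302], [0.656, 0.129, 0.296], [0.656, 0.126, 0.292], [0.655, 0.13, 0.295]]
s 290 338 [[0.649, 0.106, 0.188], [0.645, 0.102, 0.182], [0.647, 0.104, 0.182], [0.649, 0.104, 0.181], [0.643, 0.099, 0.173]]
s 330 330 [[0.579, 0.107, 0.175], [0.576, 0.109, 0.176], [0.578, 0.109, 0.174], [0.58, 0.109, 0.173], [0.576, 0.11, 0.171]]
s 370 318 [[0.51, 0.118, 0.184], [0.509, 0.122, 0.188], [0.509, 0.12, 0.184], [0.511, 0.12, 0.182], [0.508, 0.122, 0.183]]
s 233 290 [[0.733, 0.132, 0.352], [0.731, 0.133, 0.352], [0.733, 0.136, 0.353], [0.735, 0.137, 0.353], [0.732, 0.138, 0.353]]
s 246 350 [[0.749, 0.236, 0.361], [0.747, 0.238, 0.362], [0.748, 0.238, 0.36], [0.75, 0.239, 0.361], [0.747, 0.239, 0.36]]
```

View pics/c1.png

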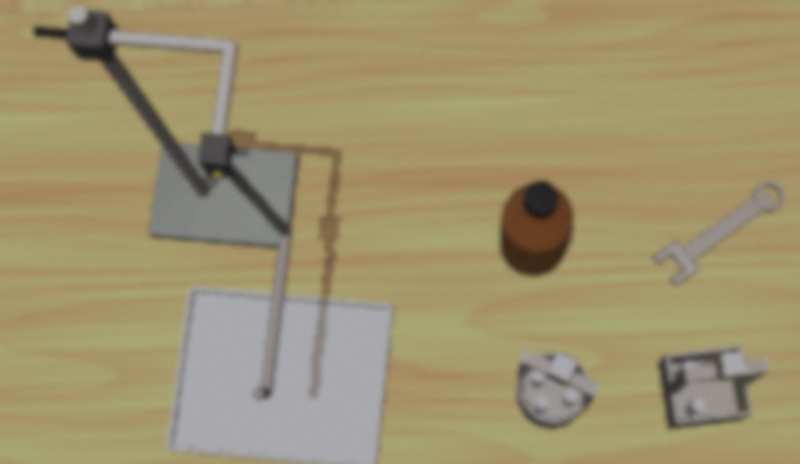

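The hook's yaw is about −7.5° and its seat at rest about (0.555, 0.151). The round basket is at (0.528, −0.1155) with yaw about −26°. Next I'll measure the swing over one period and work out the hover move.

```bash
cat >> h.py <<'E'
from scipy.spatial.transform import Rotation as R
def rot(): 
    q=manip.get_state()['ee_rot']; return R.from_quat([q[1],q[2],q[3],q[0]])
def row(target,yaw):   # shift/turn in tool axes to a tool-down pose with tool x at world yaw (deg)
    s=manip.get_state();r=rot();y=np.radians(yaw);c,n=np.cos(y),np.sin(y)
    g=R.from_matrix(np.array([[c,n,0],[n,-c,0],[0,0,-1]]))
    print('t',round(s['clock'],2),'tcp',s['position'].round(4),'row',r.inv().apply(np.array(target)-s['position']).round(4),(r.inv()*g).as_rotvec(degrees=True).round(1))
HX=np.array([.9914,-.1305]);HY=np.array([.1305,.9914])
PIN=np.array([.655,.138])
def swing(n,cam='top'):   # sideways place of bar along hook y, relative to pin
    out=[]
    for i in range(n):
        t=manip.get_state()['clock'];P=cloud(viewer.get_image(cam)).reshape(-1,3)
        d=P[:,:2]-PIN;x=d@HX;y=d@HY
        k=(x<-.03)&(x>-.12)&(abs(y)<.12)&(P[:,2]>.155)&(P[:,2]<.20)
        out.append((round(t,2),int(k.sum()),round(float(np.median(y[k]))*1000,1)if k.any()else None))
    return out
E
python3 - <<'E'
from h import *
print(swing(17))
row([.555,.151,.215],-7.5)
E
```

```text
[(0.1, 187, -0.7), (0.15, 188, 22.7), (0.2, 188, 41.3), (0.25, 194, 52.2), (0.3, 193, 54.0), (0.35, 194, 47.0), (0.4, 190, 31.3), (0.45, 187, 10.0), (0.5, 186, -14.4), (0.55, 188, -37.4), (0.6, 189, -54.6), (0.65, 192, -64.0), (0.7, 189, -64.5), (0.75, 189, -56.3), (0.8, 188, -39.8), (0.85, 185, -17.9), (0.9, 188, 6.2)]
t 0.95 tcp [ 0.1588 -0.5527  0.2314] row [ 0.5751 -0.5669  0.0163] [ 0.  -0.  23.5]
```

```bash
python3 -m crank '[[0.03,-0.03,0,0,0,2],[0.07,-0.07,0,0,0,6],[0.11,-0.11,0.005,0,0,10],[0.15,-0.15,0.005,0,0,14],[0.19,-0.19,0.01,0,0,18],[0.23,-0.23,0.01,0,0,22],[0.27,-0.27,0.015,0,0,23.5],[0.31,-0.31,0.015,0,0,23.5],[0.35,-0.35,0.015,0,0,23.5],[0.39,-0.39,0.015,0,0,23.5],[0.43,-0.43,0.015,0,0,23.5],[0.47,-0.47,0.015,0,0,23.5],[0.51,-0.51,0.015,0,0,23.5],[0.55,-0.545,0.015,0,0,23.5],[0.57,-0.56,0.015,0,0,23.5],[0.575,-0.566,0.016,0,0,23.5],[0.575,-0.566,0.016,0,0,23.5]]' 1 && python3 - <<'E'
from h import *
print(swing(17,'scene'))
row([.555,.148,.135],-7.5)
E
```

```text
clock: 3.08
position: [0.5545, 0.1498, 0.2149]
ee_rot: [0.0, 0.998, -0.065, -0.001]
contact_force: [0.1, -0.7, -0.0]
width: 0.0857
[(3.08, 311, -52.4), (3.12, 320, -41.0), (3.17, 331, -23.3), (3.23, 324, -1.2), (3.27, 365, 21.0), (3.33, 385, 39.7), (3.38, 397, 51.7), (3.42, 401, 55.9), (3.48, 392, 51.6), (3.52, 382, 39.6), (3.58, 362, 21.0), (3.62, 325, -1.0), (3.67, 327, -22.8), (3.73, 318, -40.4), (3.77, 313, -51.3), (3.83, 313, -54.1), (3.88, 316, -48.6)]
t 3.92 tcp [0.5551 0.1502 0.2152] row [0.0001 0.0022 0.0802] [ 0. -0.  0.]
```

```bash
python3 -m crank '[[0,0.001,0.005,0,0,0],[0,0.001,0.015,0,0,0],[0,0.001,0.03,0,0,0],[0,0.001,0.08,0,0,0],[0,0.001,0.08,0,0,0]]' && python3 - <<'E'
from h import *
print(swing(1,'scene'))
d=grab('scene');cv2.imwrite('pics/s1.png',cv2.resize(d['frame'][200:440,220:500],None,fx=2,fy=2))
E
```

```text
clock: 4.55
position: [0.5512, 0.1485, 0.131]
ee_rot: [0.001, 0.998, -0.065, -0.005]
contact_force: [0.5, -0.1, -0.6]
width: 0.0854
[(4.55, 547, -31.0)]
```

View pics/s1.png

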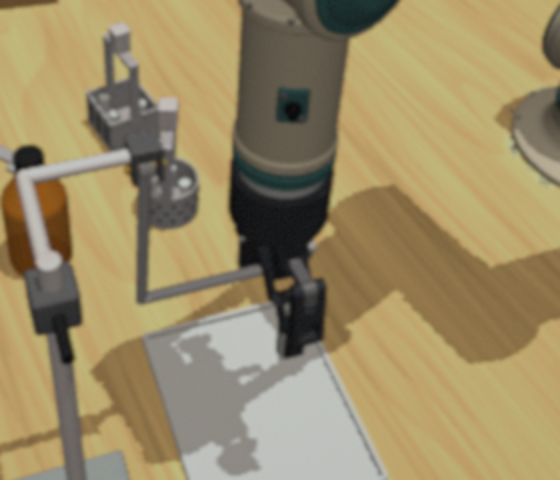

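The bar enters between the two fingers, ending at about (265,268) with the near finger at (300,310). I'll close gently.

```bash
python3 -m crank '[[0,0,0,0,0,0],[0,0,0,0,0,0],[0,0,0,0,0,0],[0,0,0,0,0,0],[0,0,0,0,0,0],[0,0,0,0,0,0],[0,0,0,0,0,0]]' 0 20 && python3 - <<'E'
from h import *
print(swing(1,'scene'),swing(1,'top'))
s=manip.get_state();print(s['width'],s['position'])
E
```

```text
clock: 5.52
position: [0.5552, 0.1492, 0.1355]
ee_rot: [0.0, 0.998, -0.065, -0.0]
contact_force: [-0.8, -0.1, 4.1]
width: 0.0093
[(5.53, 475, 3.2)] [(5.58, 97, -9.7)]
0.009330312075439856 [0.55523493 0.14918399 0.13552819]
```

Width is 9.3 mm, so the bar is gripped. Releasing it and rising clear.

```bash
python3 -m crank '[[0,0,0,0,0,0],[0,0,0,0,0,0],[0,0,0,0,0,0],[0,0,0,0,0,0],[0,0,0,0,0,0],[0,0,-0.02,0,0,0],[0,0,-0.06,0,0,0],[0,0,-0.1,0,0,0],[0,0,-0.1,0,0,0]]' 1 && python3 - <<'E'
from h import *
print(swing(13,'scene'))
print(swing(2,'top'))
row([.528,-.1155,.235],-26)
E
```

```text
clock: 6.75
position: [0.5574, 0.1496, 0.2393]
ee_rot: [-0.001, 0.998, -0.065, 0.004]
contact_force: [-0.8, 0.7, 0.4]
width: 0.0854
[(6.75, 353, -0.3), (6.8, 350, -0.6), (6.85, 353, -0.5), (6.9, 344, -0.3), (6.95, 342, 0.1), (7.0, 340, 0.6), (7.05, 343, 1.2), (7.1, 341, 1.6), (7.15, 352, 1.7), (7.2, 355, 1.8), (7.25, 349, 1.8), (7.3, 354, 1.3), (7.35, 345, 1.0)]
[(7.4, 100, -6.3), (7.45, 96, -6.5)]
t 7.5 tcp [0.5552 0.1492 0.2355] row [0.0074 0.266  0.0005] [ 0.   0.  18.5]
```

The hook hangs still: about ±1 mm for over 0.6 s with nothing touching it. Moving above the round basket now.

```bash
python3 -m crank '[[0,0.02,0,0,0,3],[0.002,0.06,0,0,0,8],[0.004,0.105,0,0,0,13],[0.006,0.15,0,0,0,18.5],[0.007,0.195,0,0,0,18.5],[0.007,0.235,0,0,0,18.5],[0.007,0.26,0,0,0,18.5],[0.007,0.266,0,0,0,18.5],[0.007,0.266,0,0,0,18.5]]' && python3 - <<'E'
from h import *
d=grab('scene');P=cloud(d).reshape(-1,3)
k=(abs(P[:,0]-.528)<.04)&(abs(P[:,1]+.115)<.04)
for a,b in((.14,.163),(.108,.135)):
    q=P[k&(P[:,2]>a)&(P[:,2]<b)];print(len(q),q.mean(0).round(4),cv2.minAreaRect((q[:,:2]*1000).astype(np.float32)))
row([.528,-.1155,.129],-26)
cv2.imwrite('pics/s2.png',cv2.resize(d['frame'][150:350,220:440],None,fx=3,fy=3,interpolation=2))
E
```

```text
clock: 8.62
position: [0.5273, -0.1157, 0.2355]
ee_rot: [-0.0, 0.974, -0.225, -0.0]
contact_force: [-0.2, 0.1, -0.8]
width: 0.0855
114 [ 0.53   -0.1105  0.1509] ((528.8302001953125, -113.73639678955078), (21.813081741333008, 19.211668014526367), 58.09794998168945)
104 [ 0.5362 -0.0973  0.1252] ((535.6970825195312, -101.90155029296875), (45.6214485168457, 18.820819854736328), 59.054691314697266)
t 8.68 tcp [ 0.5275 -0.115   0.2356] row [0.0007 0.0002 0.1066] [-0.  0.  0.]
```

View pics/s2.png

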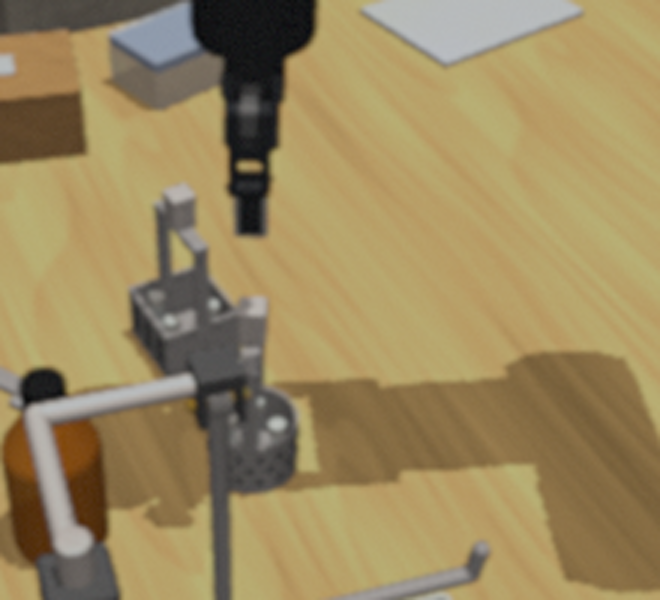

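The gripper at (250,220) sits squarely above the round basket's tab at (252,310), and the hook is at rest in front. I'll descend and grip.

```bash
python3 -m crank '[[0,0,0.03,0,0,1],[0,0,0.06,0,0,1],[0,0,0.09,0,0,1],[0,0,0.106,0,0,1],[0,0,0.106,0,0,1]]' && python3 -m crank '[[0,0,0,0,0,0],[0,0,0,0,0,0],[0,0,0,0,0,0],[0,0,0,0,0,0],[0,0,0,0,0,0],[0,0,0,0,0,0]]' 0 60
```

```text
clock: 9.3
position: [0.5265, -0.1135, 0.1284]
ee_rot: [-0.001, 0.973, -0.233, -0.002]
contact_force: [-0.3, 0.3, 0.6]
width: 0.0856
clock: 10.05
position: [0.5269, -0.1139, 0.129]
ee_rot: [-0.0, 0.973, -0.233, -0.001]
contact_force: [-0.6, -1.6, 4.8]
width: 0.0188
```

```bash
python3 -m crank '[[0,0,-0.015,0,0,0],[0,0,-0.04,0,0,0],[0,0,-0.07,0,0,0],[0,0,-0.088,0,0,0],[0,0,-0.088,0,0,0]]' && python3 - <<'E'
from h import *
row([.4515,.1627,.217],-7.5)
E
```

```text
clock: 10.68
position: [0.528, -0.1141, 0.2187]
ee_rot: [-0.0, 0.973, -0.233, 0.0]
contact_force: [0.8, 0.1, -1.4]
width: 0.0185
t 10.68 tcp [ 0.528  -0.1141  0.2187] row [-0.1935 -0.2122  0.0017] [ -0.   -0.1 -19.4]
```

```bash
python3 -m crank '[[-0.025,0.008,0,0,0,-2],[-0.06,0.01,0,0,0,-5],[-0.085,-0.01,0,0,0,-9],[-0.102,-0.04,0,0,0,-13],[-0.12,-0.073,0,0,0,-17],[-0.14,-0.11,0,0,0,-19.4],[-0.16,-0.148,0,0,0,-19.4],[-0.178,-0.182,0.001,0,0,-19.4],[-0.189,-0.204,0.001,0,0,-19.4],[-0.193,-0.212,0.001,0,0,-19.4],[-0.193,-0.212,0.001,0,0,-19.4],[-0.193,-0.212,0.001,0,0,-19.4]]' && python3 - <<'E'
from h import *
for c in('scene','top'):
    d=grab(c)
    P=cloud(d).reshape(-1,3);x=(P[:,:2]-PIN)@HX;y=(P[:,:2]-PIN)@HY
    k=(x>-.15)&(x<-.03)&(abs(y)<.05)&(P[:,2]>.15)&(P[:,2]<.2);print(c,k.sum(),'bar y',np.median(y[k]).round(4),'z top',np.percentile(P[k,2],90).round(4))
    k=(x<-.16)&(x>-.26)&(abs(y)<.05)
    for a,b in((.2,.221),(.09,.14)):
        q=k&(P[:,2]>a)&(P[:,2]<b)
        if q.sum()>5:print(a,q.sum(),'x',x[q].min().round(3),x[q].max().round(3),'y',y[q].min().round(3),y[q].max().round(3))
    if c=='scene':cv2.imwrite('pics/s3.png',cv2.resize(d['frame'][230:430,260:480],None,fx=3,fy=3,interpolation=2))
t=manip.get_state()['position'][:2]-PIN;print('tcp hook xy',t@HX,t@HY)
row([.5556,.149,.217],-7.5)
E
```

```text
clock: 12.18
position: [0.4517, 0.1614, 0.2174]
ee_rot: [0.0, 0.998, -0.066, 0.0]
contact_force: [-0.9, -0.1, -1.4]
width: 0.0189
scene 485 bar y -0.0003 z top 0.175
0.2 247 x -0.209 -0.192 y -0.04 0.035
0.09 1455 x -0.235 -0.167 y -0.04 0.034
top 254 bar y -0.0069 z top 0.1735
0.09 378 x -0.235 -0.169 y -0.042 0.023
tcp hook xy -0.2044134677287825 -0.0033102436883288497
t 12.28 tcp [0.4519 0.1614 0.2176] row [ 0.1044 -0.0014  0.0007] [-0.  -0.  -0.1]
```

View pics/s3.png

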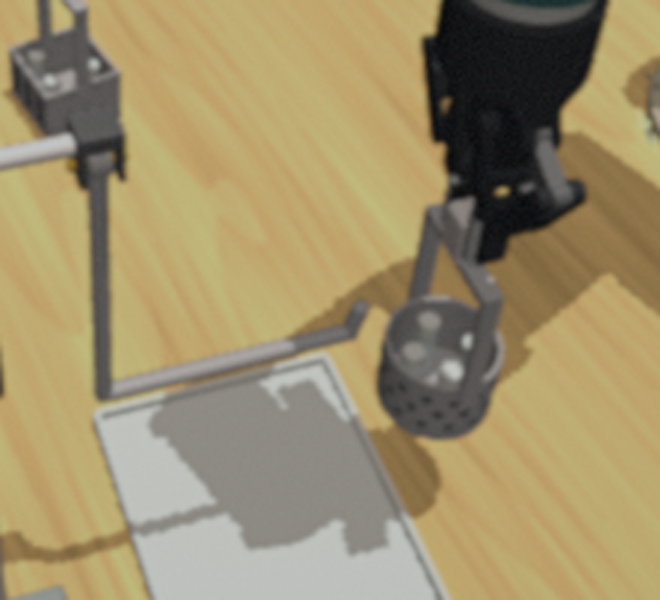

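The basket hangs upright in the grip with its bail square to the bar. The tip at (360,312) points into the opening, about 2–3 mm off centre. I'll slide it along the bar.

```bash
python3 -m crank '[[0.008,-0.0025,0,0,0,0],[0.022,-0.0025,0,0,0,0],[0.038,-0.0025,0,0,0,0],[0.054,-0.0025,0,0,0,0],[0.07,-0.0025,0,0,0,0],[0.085,-0.0025,0,0,0,0],[0.097,-0.0025,0,0,0,0],[0.103,-0.0025,0,0,0,0],[0.104,-0.0025,0,0,0,0],[0.104,-0.0025,0,0,0,0]]' && python3 - <<'E'
from h import *
d=grab('scene')
cv2.imwrite('pics/s4.png',cv2.resize(d['frame'][230:430,260:480],None,fx=3,fy=3,interpolation=2))
E
```

```text
clock: 13.52
position: [0.5549, 0.1502, 0.2177]
ee_rot: [0.0, 0.998, -0.066, 0.0]
contact_force: [-0.7, 0.4, -1.6]
width: 0.0187
```

View pics/s4.png

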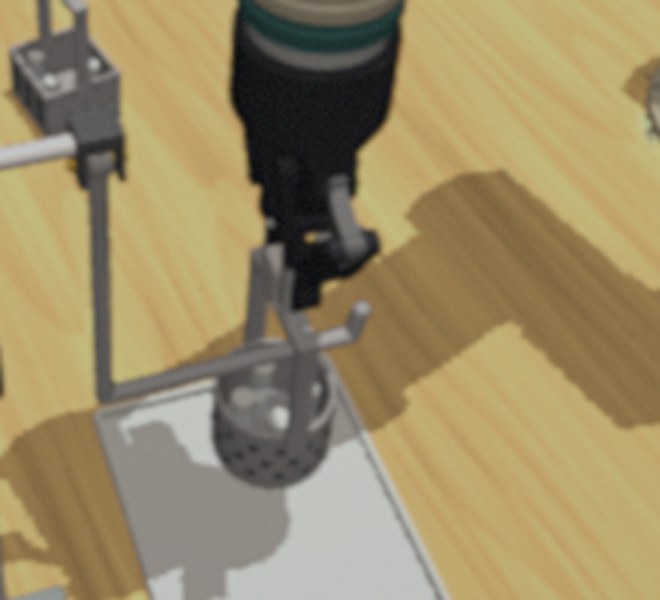

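The bar passes through the opening, going behind the near strap at (300,345), with the tip clear at (360,315). Lowering slowly.

```bash
python3 -m crank '[[0,0,0.008,0,0,0],[0,0,0.016,0,0,0],[0,0,0.024,0,0,0],[0,0,0.029,0,0,0],[0,0,0.032,0,0,0],[0,0,0.034,0,0,0],[0,0,0.034,0,0,0],[0,0,0.034,0,0,0]]'; python3 -m crank '[[0,0,0.001,0,0,0],[0,0,0.002,0,0,0],[0,0,0.002,0,0,0],[0,0,0.002,0,0,0]]'
```

```text
clock: 14.58
position: [0.555, 0.1502, 0.184]
ee_rot: [-0.0, 0.998, -0.066, 0.0]
contact_force: [0.4, -0.3, -1.2]
width: 0.0188
clock: 15.08
position: [0.555, 0.1502, 0.182]
ee_rot: [-0.0, 0.998, -0.066, 0.0]
contact_force: [-1.0, 0.5, -2.1]
width: 0.0189
```

```bash
for i in 1 2 3; do python3 -m crank '[[0,0,0.001,0,0,0],[0,0,0.001,0,0,0]]' | egrep 'posi|force'; done
```

```text
position: [0.5549, 0.1502, 0.1809]
contact_force: [0.5, -0.7, -1.5]
position: [0.5551, 0.1504, 0.1807]
contact_force: [-1.3, -0.5, 4.2]
position: [0.5551, 0.1505, 0.1806]
contact_force: [-1.4, 0.3, 6.4]
```

Contact reached. I'll relax the force and then release.

```bash
python3 -m crank '[[0,0,0,0,0,0],[0,0,-0.0002,0,0,0],[0,0,-0.0002,0,0,0]]' | egrep 'posi|force'; python3 -m crank '[[0,0,0,0,0,0],[0,0,0,0,0,0],[0,0,0,0,0,0],[0,0,0,0,0,0],[0,0,0,0,0,0]]' 0.7; python3 -m crank '[[0,0,-0.01,0,0,0],[0,0,-0.03,0,0,0],[0,0,-0.06,0,0,0],[0,0,-0.09,0,0,0],[0,0,-0.1,0,0,0],[0,0,-0.1,0,0,0]]'; python3 - <<'E'
from h import *
o=[]
for i in range(12):
    d=grab('scene');P=cloud(d).reshape(-1,3);x=(P[:,:2]-PIN)@HX;y=(P[:,:2]-PIN)@HY
    k=(x<-.07)&(x>-.13)&(abs(y)<.06)
    q=k&(P[:,2]>.18)&(P[:,2]<.212);f=k&(P[:,2]>.03)&(P[:,2]<.1)
    r=(abs(x)<.02)&(abs(y)<.04)&(P[:,2]>.17)&(P[:,2]<.2)
    o.append([x[q].mean(),y[q].mean(),P[q,2].max(),y[f].mean(),P[f,2].min(),y[r].mean()])
print((np.array(o)*1000).round(1))
row([.46,.16,.285],-7.5)
cv2.imwrite('pics/s5.png',cv2.resize(d['frame'][200:430,230:480],None,fx=2.5,fy=2.5,interpolation=2))
E
```

```text
position: [0.5551, 0.1505, 0.1807]
contact_force: [-0.8, 0.1, 1.7]
clock: 16.82
position: [0.5551, 0.1505, 0.1807]
ee_rot: [-0.0, 0.998, -0.066, 0.001]
contact_force: [0.3, -0.8, 0.4]
width: 0.0601
clock: 17.58
position: [0.555, 0.1505, 0.2813]
ee_rot: [-0.001, 0.998, -0.066, 0.002]
contact_force: [-0.3, 0.2, -0.4]
width: 0.0599
[[-9.630e+01  4.000e+00  2.085e+02 -5.000e-01  4.940e+01  4.000e-01]
 [-9.630e+01  4.100e+00  2.095e+02 -4.000e-01  5.110e+01  1.000e-01]
 [-9.620e+01  4.300e+00  2.085e+02 -1.000e-01  5.050e+01  3.000e-01]
 [-9.620e+01  4.500e+00  2.091e+02  4.000e-01  5.060e+01  6.000e-01]
 [-9.630e+01  5.000e+00  2.094e+02  1.100e+00  5.130e+01  9.000e-01]
 [-9.630e+01  5.300e+00  2.090e+02  1.400e+00  5.200e+01  1.400e+00]
 [-9.630e+01  5.700e+00  2.084e+02  2.400e+00  4.960e+01  1.700e+00]
 [-9.640e+01  6.100e+00  2.086e+02  2.500e+00  5.030e+01  2.500e+00]
 [-9.640e+01  6.200e+00  2.089e+02  3.300e+00  5.230e+01  2.600e+00]
 [-9.630e+01  6.400e+00  2.095e+02  3.500e+00  5.100e+01  3.300e+00]
 [-9.640e+01  6.500e+00  2.088e+02  3.400e+00  5.130e+01  3.100e+00]
 [-9.630e+01  6.300e+00  2.083e+02  3.200e+00  5.130e+01  2.800e+00]]
t 18.18 tcp [0.5549 0.1504 0.2806] row [-0.0953  0.003  -0.0046] [-0.1 -0.1 -0.1]
```

View pics/s5.png

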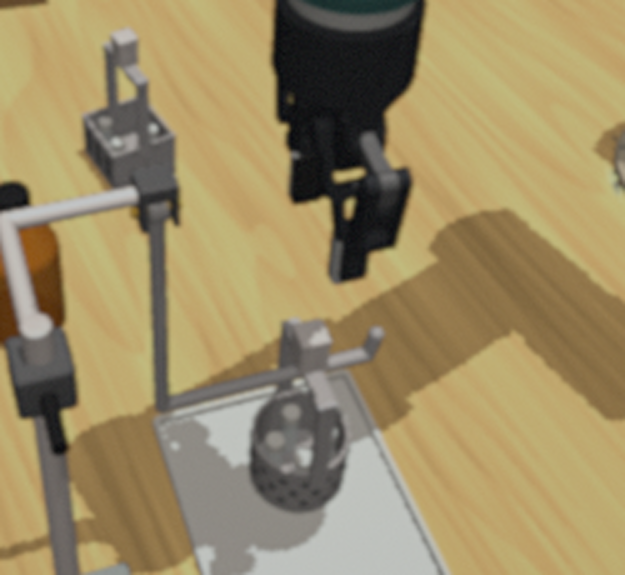

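The basket hangs on the bar by its crossbar (tab at (310,345), foot about 50 mm up) and sways only about ±2 mm. The gripper is well clear. One last check of the sway and the square carrier, then I'll hand in.

```bash
python3 - <<'E'
from h import *
P=cloud(grab('scene')).reshape(-1,3)
k=(abs(P[:,0]-.527)<.03)&(abs(P[:,1]+.258)<.03)&(P[:,2]>.14)&(P[:,2]<.17)
print('square tab',P[k].mean(0).round(3),'(start .528 -.255 .150)')
x=(P[:,:2]-PIN)@HX;y=(P[:,:2]-PIN)@HY
k=(x<-.07)&(x>-.13)&(abs(y)<.06)&(P[:,2]>.18)&(P[:,2]<.212);print('tab y mm',y[k].mean()*1000)
print(job.sign_off())
E
```

```text
square tab [ 0.527 -0.255  0.15 ] (start .528 -.255 .150)
tab y mm 6.215155315374169
the job is handed in; nothing more can be done
None
```

The round basket now hangs by its bail on the steadied hook, and I handed the job in at about 18 s. Sign-off reports no verdict, so the result rests on my own checks:

- **Steadying the hook:** I dropped the open gripper around the bar as it crossed the middle of its swing (about ±60 mm), closed on it gently, then opened and rose away. The camera then showed it moving only about ±1 mm for 0.6 s with nothing touching it, before I moved any basket.
- **Hanging the basket:** I gripped the tab, turned the basket square to the bar and slid the bail over the tip to the seat. I lowered it until I felt contact (up to about 6 N), eased off, then opened the gripper and rose 100 mm clear.
- **Last checks:** The basket's foot is about 50 mm up, within a few mm of the seat along the bar. It was swaying slowly by about ±2 mm, roughly 0.02 m/s. The square carrier's tab was within 1 mm of its starting place.

The two cameras disagreed by about 6 mm on the hook's sideways position. I used a value between them, and it was close enough for both the grip and the hanging.

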